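# Set the decorations on the winter cake

## Robot

A 6-joint arm with a two-finger parallel gripper is mounted at the origin on the work surface. World frame = base frame: x ahead of the robot, y to its left, z up, the work surface at z = 0. Lengths are in m, angles in rad, forces in N, time in s.
With the tool pointing down it reaches from about 0.35 to 0.975 m from the base axis. Payload 4.9 kg.
Tool frame: the origin (TCP) lies midway between the tips of the shut fingers; the grasp point (between the pads) lies 19 mm behind it; z points along the fingers, y is the direction in which the jaws open and shut (so a half turn about z gives the same grasp; the last joint's range is limited). The gripper opens to 85 mm and grips with 20 to 120 N. Pads are 22 mm wide; open, the fingers measure 114 mm over their backs; the gripper's body (76 mm by 85 mm) begins 54 mm behind the grasp point. The pads swing forward as they close: fully open they stand 13 mm farther back than shut.
Start: joints at [-1.361, 0.053, 1.613, -0, 1.476, -0.119], TCP at [0.202, -0.592, 0.231] pointing down, gripper open.
Joint ranges: [-3.01, 3.01], [-1.01, 2.22], [0.06, 2.58], [-1.02, 4.17], [0.09, 2.62], [-3.14, 3.14]. Speed limits (rad/s): [2.57, 2.57, 3.14, 3.14, 3.14, 3.14].

## Interface

Orientations are given as a unit quaternion [w, x, y, z].
In Python, from plant import state, grab_frame, camera_params, job_done, boxes_of gives the robot as it stands.
- The arm moves only by the tool step_arm, never from a script. Its argument "steps" is a list of rows, each a list of 4 numbers: the shift along the tool's x, y, z in mm, then the turn about the tool's z in degrees. A call has 1 to 8 rows; each row shifts and turns the pose as measured when the row begins, along the tool's axes as they then stand; what a row does not reach is not made up. A row lasts 1/10 s, in which the tool goes at most 50 mm and 8.59 degrees, less where a joint would pass 70% of its speed; a pose out of reach is approached as far as the arm can. A call is refused whole if a number of a shift passes 50 or a number of a turn 8.59, either way. A call with a gripper value outside its range is refused whole. "claw" is the opening in per cent of the stroke, from 0 (shut) to 100 (fully open), set as the call begins (left out, the last holds). The fingers move at their own pace and stop on an object; the grip force is fixed at half the most. Time passes only in rows, so rows that do not move let the fingers close. It gives the time, the measured TCP pose, the force and the opening at its end, in the units of the state.
- state(): the state, without advancing time (a new reading comes with each control period).
- grab_frame(name): name is "scene" or "top"; returns (picture, depth): 400x640x3 uint8, red, green, blue; 400x640 float32, m along the optical axis (not along the pixel's ray), 0 where there is no reading.
- camera_params(name): a dict with "mtx" (3x3 intrinsics, pixels), "extrinsics" (4x4, takes a point from camera to world coordinates). Camera axes: x right, y down, z forward; pixel columns grow to the right and rows downward; lengths in m; the calibration is good to about 2 mm. A picture is of the moment at which its call begins. camera_params takes no time and is no camera call.
- job_done(): hands the job in, once; it reports no verdict.
Trained networks look in the newest picture that a camera, given by its name, has taken for a name from the list of things; names that differ only in an ending like _2 or _b are one class to them, and where a whole thing is asked for, a point or a joint stands for the part that bears it (a point fixed in the world has none). Each returns a list of dicts, best first, with "p" (0 to 1); they miss things now and then, are a little off and sometimes report something else, mostly with a low value. They report only what shows in the picture. A call takes as long as a camera call.
- boxes_of(camera, label): "box" ([left, top, width, height] in pixels, round what is visible of it).
The state is a dict: "time": time; "joint_pos": joint angles; "joint_vel": joint speeds; "joint_efforts": joint torques, N m; "tool_pos": TCP position; "tool_rot": TCP orientation; "contact_force": force on the tool from outside, world axes, zero at the start; "ft_torque": the same for the moment, N m; "gripper_width": opening from 0.0 (shut) to 1.0 (fully open).
Only numpy, scipy, OpenCV 4.12 (cv2) and the standard library are available. Lean on these libraries where they do the work, as an engineer would, in place of code of your own. Each camera call takes 0.05 s, during which the arm holds its last target. There are 200 camera calls.

## Task

Finish the winter cake: stand the snowman midway between the cottage and the fir tree, the lantern a finger's width (about 15 mm of gap) behind the snowman, and the red parcel a finger's width in front of the fir tree, with the small yellow parcel centred on top of it and both parcels square to the cake. Front is the side of the cake that the cottage door looks to, nearest the robot. Set every piece down upright and gently without dropping it, do not knock the cottage or the tree or poke the icing, and leave the blue parcel, the jar and the palette knife where they are.

Things in the scene. Friction and masses are not known exactly. Their poses are not given: they have to be found in the camera images.
- cake: The iced sheet cake on its gold board, fixed. Board 285 x 355 x 6 mm; cake 250 mm deep (its x) by 320 mm wide (its y), pale blue icing with white beads 11 mm wide and 5 mm high along the edge; the flat iced top lies 56 mm above the bench. Origin: centre of the board's underside, on the bench. Its x axis points to the back of the cake, so its front is the -x side, the one nearer the robot, and its left is +y. It may stand turned by up to 15 degrees.
- cottage: Gingerbread cottage with a dark roof, white icing trim, red chimney and a red door, already fixed on the cake. Over the roof 69 mm deep (x), 74 mm wide (y) and 74 mm tall; walls 55 x 62 mm. Its door looks to the cake's front (-x); its axes are parallel to the cake's. It may be the left or the right one of the two fixed pieces, beside the fir tree, 165 to 175 mm centre to centre. Origin: centre of its underside, on the icing.
- fir_tree: Green fir tree in three tiers with a gold tip on a round white foot 59 mm across, 77 mm tall, already fixed on the cake. Axes parallel to the cake's. Origin: centre of its underside, on the icing.
- snowman: Loose plastic snowman, white with orange scarf, orange hat with a white bobble, and orange nose. Round body 46 mm across with upright sides from 4 to 29 mm high, head 32 mm across, hat 27 mm across, 74 mm tall in all, about 45 g. Its nose points along its -x. Origin: centre of its underside.
- lantern: Loose plastic lantern, square, black frame with amber panes and a stepped black roof with a small gold ring. 36 x 36 mm with upright sides up to 55 mm, 73 mm tall in all, about 45 g. Sides along its x and y. Origin: centre of its underside.
- red_parcel: Loose gift parcel, red with a gold ribbon cross, 48 x 48 mm, 38 mm tall, about 80 g, flat top. Sides along its x and y. Origin: centre of its underside.
- yellow_parcel: Loose small gift parcel, yellow with a purple ribbon cross, 34 x 34 mm, 30 mm tall, about 35 g, flat top. Sides along its x and y. Origin: centre of its underside.
- blue_parcel: Spare gift parcel, blue with a white ribbon cross, 48 x 48 mm, 38 mm tall; stays on the bench. Origin: centre of its underside.
- sprinkle_jar: Closed jar of pink sprinkles with a white lid, 56 mm across, 72 mm tall; stays where it is. Origin: centre of its underside.
- palette_knife: Palette knife lying on the bench, dark wooden handle (110 x 22 x 16 mm, towards its -x) and steel blade (30 mm wide, 2.5 mm thick), 318 mm long in all; its origin, on the bench, lies 130 mm from the handle's end and 188 mm from the blade's tip. Stays where it is.

How it is judged:
By the outcome, as a careful person would: the job done as asked, in the order asked, and still so for the second after the job is handed in, with the robot touching nothing.
It also fails if it takes over 106 s, if anything falls off the work surface, if the arm or the gripper's body presses on something with over 40 N, if the wrist force passes 120 N, or if a joint passes its speed limit or range.

## Working session

There is one attempt and no reset: what is moved stays moved. The work goes in short steps, Python scripts to look and compute and a tool call to move; the robot and the scene stay as the last step left them, time stands still between calls to the robot, and variables do not carry over. Pictures are saved under pics/ and viewed, about 12 in all and at most 16, crops included, and the job is handed in when it is done.

Besides the shell and the picture viewer there is one more tool, called as name(argument=value, ...), one argument or row to a line, values as JSON. step_arm: Moves the arm, as the interface text tells. Its arguments: {"type":"object","properties":{"steps":{"type":"array"},"claw":{"type":"number"}},"required":["steps"]}

```bash
mkdir -p pics; ls; python3 - <<'E'
from plant import *
import cv2
s=state();print(s)
for c in("scene","top"):
    im,d=grab_frame(c);cv2.imwrite(f"pics/{c}0.png",im[:,:,::-1])
    p=camera_params(c);print(c,p["mtx"].tolist(),p["extrinsics"].round(4).tolist())
    for l in "cake cottage fir_tree snowman lantern red_parcel yellow_parcel blue_parcel sprinkle_jar palette_knife".split():
        print(l,[( [round(v) for v in b["box"]],round(b["p"],2)) for b in boxes_of(c,l)[:2]])
print(state()["time"])
E
```

```text
pics
{'time': 0.0, 'joint_pos': array([-1.36100125e+00,  5.33482464e-02,  1.61429248e+00, -4.08797837e-06,
        1.47595754e+00, -1.19006538e-01]), 'joint_vel': array([-0.00065286,  0.00143677,  0.00135388, -0.00130481,  0.00035444,
        0.00070469]), 'joint_efforts': array([-1.63974048e-03, -3.93690383e+01, -3.70178425e+01, -3.40751894e-04,
        7.06750201e-03, -9.70515657e-06]), 'tool_pos': array([ 0.20168553, -0.59091876,  0.23006924]), 'tool_rot': array([-1.00168066e-03,  9.86516069e-01,  1.63661359e-01, -4.75385287e-05]), 'contact_force': array([ 0.20325535,  0.25998265, -0.52349107]), 'ft_torque': array([ 0.0002978 ,  0.05121216, -0.0168531 ]), 'gripper_width': 1.0010704768127314}
scene [[385.5565083544791, 0.0, 321.5461247072964], [0.0, 385.5565083544791, 193.3117934654196], [0.0, 0.0, 1.0]] [[0.4372, 0.7357, -0.5172, 1.0671], [0.8992, -0.3681, 0.2366, -0.2472], [-0.0163, -0.5685, -0.8225, 0.9424], [0.0, 0.0, 0.0, 1.0]]
cake [([256, 161, 140, 116], 0.87)]
cottage [([334, 183, 35, 34], 0.8)]
fir_tree []
snowman [([188, 208, 15, 21], 0.6)]
lantern [([420, 142, 20, 22], 0
[... 242 characters left out ...]
]
top [[389.2593939566838, 0.0, 316.6955662225385], [0.0, 389.2593939566838, 198.3216801487962], [0.0, 0.0, 1.0]] [[0.0203, -0.9927, 0.1187, 0.3617], [-0.9998, -0.0194, 0.0083, 0.0031], [-0.0059, -0.1188, -0.9929, 1.2728], [0.0, 0.0, 0.0, 1.0]]
cake [([263, 134, 123, 111], 0.61)]
cottage [([290, 159, 24, 30], 0.77), ([203, 224, 20, 20], 0.15)]
fir_tree [([346, 175, 19, 26], 0.73)]
snowman [([416, 225, 16, 19], 0.67)]
lantern [([195, 191, 15, 16], 0.77), ([290, 160, 24, 27], 0.55)]
red_parcel [([212, 163, 17, 14], 0.72)]
yellow_parcel []
blue_parcel [([202, 224, 24, 18], 0.85), ([213, 161, 19, 13], 0.7)]
sprinkle_jar [([145, 202, 26, 17], 0.92)]
palette_knife [([454, 169, 24, 100], 0.73)]
1.1
```

```bash
python3 - <<'E'
import cv2
a=cv2.imread("pics/top0.png")[90:300,120:500]
cv2.imwrite("pics/top0c.png",cv2.resize(a,(760,420),interpolation=cv2.INTER_CUBIC))
a=cv2.imread("pics/scene0.png")[90:320,110:490]
cv2.imwrite("pics/scene0c.png",cv2.resize(a,(760,460),interpolation=cv2.INTER_CUBIC))
E
```

```text
(no output)
```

View pics/top0c.png

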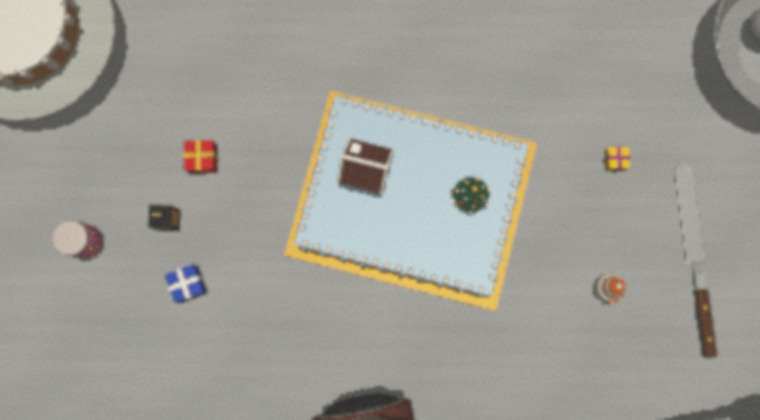

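View pics/scene0c.png

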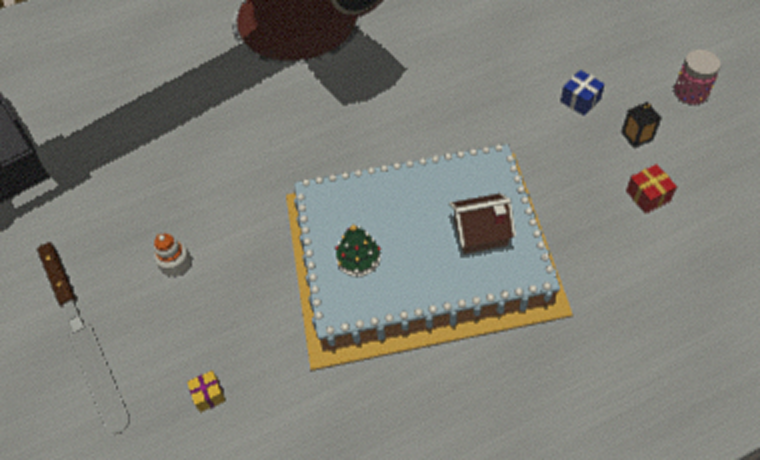

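The top crop shows the cottage at (365,167), the tree at (470,195), snowman at (610,290) and yellow parcel at (618,158). It also has the red parcel at (200,155), lantern at (164,217), blue parcel at (185,284) and jar at (75,240). The cake is turned about -14°. The scene crop agrees.

```bash
cat > h.py <<'E'
from plant import *
import numpy as np, cv2
def cloud(c):
    im,d=grab_frame(c);p=camera_params(c);K=p["mtx"];T=p["extrinsics"]
    v,u=np.mgrid[:400,:640]
    P=np.stack([(u-K[0,2])/K[0,0]*d,(v-K[1,2])/K[1,1]*d,d],-1)
    W=P@T[:3,:3].T+T[:3,3]; W[d==0]=np.nan
    return im,W
def proj(c,X):
    p=camera_params(c);K=p["mtx"];T=np.linalg.inv(p["extrinsics"])
    q=(np.asarray(X)@T[:3,:3].T+T[:3,3])@K.T
    return q[...,:2]/q[...,2:]
def rect(P):
    (c,s,a)=cv2.minAreaRect((P*1000).astype(np.float32)); return np.round(c,1),np.round(s,1),round(a,1)
E
python3 - <<'E'
from h import *
C={c:cloud(c) for c in("scene","top")}
np.savez("c0.npz",**{c+k:C[c][i] for c in C for i,k in enumerate(("i","w"))})
im,W=C["top"]
px=dict(cottage=(365,167),tree=(470,195),snowman=(610,288),lantern=(164,217),red=(200,155),yellow=(618,158),blue=(185,284),jar=(75,240))
zb=dict(cottage=.056,tree=.056)
for n,(x,y) in px.items():
    c0=np.nanmedian(W[y//2+88:y//2+93,x//2+118:x//2+123].reshape(-1,3),0)
    print(n,c0.round(3))
    for c in C:
        P=C[c][1].reshape(-1,3);b=zb.get(n,0)
        m=(np.abs(P[:,:2]-c0[:2]).max(1)<.055)&(P[:,2]>b+.012)
        Q=P[m];zt=np.percentile(Q[:,2],97)
        t=Q[Q[:,2]>zt-.008]
        print("  ",c,m.sum(),"ztop",zt.round(3),"all",rect(Q[:,:2]),"top",rect(t[:,:2]),t[:,:2].mean(0).round(4))
for c in C:
    i,P=C[c];h=cv2.cvtColor(i,cv2.COLOR_RGB2HSV)
    m=(np.abs(P[...,2]-.056)<.008)&(np.abs(P[...,1])<.25)
    print("cake",c,m.sum(),np.median(P[m][:,2]),rect(P[m][:,:2]))
    m=(np.abs(P[...,2]-.006)<.008)&(h[...,1]>120)&(abs(h[...,0].astype(int)-22)<8)&(np.abs(P[...,1])<.25)
    print("board",c,m.sum(),rect(P[m][:,:2]))
    m=(P[...,2]<.02)&(np.abs(P[...,1])<.4)&(P[...,0]>.3)
    print("bench z",np.percentile(P[m][:,2],[5,50,95]))
E
```

```text
cottage [0.576 0.059 0.116]
   scene 683 ztop 0.127 all (array([583.5,  58.1]), array([74.5, 72.8]), 76.7) top (array([591.7,  55.6]), array([73.6, 26. ]), 75.4) [0.5899 0.0617]
   top 562 ztop 0.128 all (array([582.2,  59.6]), array([73.9, 72.5]), 77.1) top (array([588.9,  57.3]), array([71.2, 26.9]), 72.9) [0.5865 0.064 ]
tree [ 0.537 -0.102  0.114]
   scene 361 ztop 0.125 all (array([ 548.8, -106.8]), array([58. , 46.7]), 88.3) top (array([ 546.7, -108.3]), array([14.7, 11.1]), 38.3) [ 0.5468 -0.1078]
   top 257 ztop 0.125 all (array([ 542.8, -106.1]), array([56. , 55.9]), 52.6) top (array([ 542.3, -105.7]), array([16. , 14.4]), 64.5) [ 0.5418 -0.1047]
snowman [ 0.402 -0.324  0.062]
   scene 270 ztop 0.069 all (array([ 411.8, -333.3]), array([33.6, 43.6]), 12.8) top (array([ 406.3, -334.3]), array([20.6, 23.4]), 49.2) [ 0.4084 -0.3342]
   top 177 ztop 0.071 all (array([ 405.2, -333.1]), array([43.2, 45. ]), 48.4) top (array([ 406.3, -332.8]), array([19. , 21.6]), 86.6) [ 0.4053 -0.3321]
lantern [0.501 0.374 0.059]
   scene 257 ztop 0.067 all (array([503.9, 383.2]), array([39. , 41
[... 1231 characters left out ...]
  scene 416 ztop 0.073 all (array([466.7, 513.6]), array([54.2, 55.3]), 66.3) top (array([466.8, 516.3]), array([50.7, 51.6]), 1.4) [0.4671 0.5142]
   top 362 ztop 0.074 all (array([463.2, 515.2]), array([54.3, 52.8]), 46.2) top (array([462.2, 517.3]), array([52.7, 50.3]), 89.2) [0.4627 0.5163]
cake scene 8248 0.05542198243256785 (array([349.5,  26.4]), array([331.7, 665.9]), 78.2)
board scene 1447 (array([375. ,  26.8]), array([354.8, 637.8]), 76.5)
bench z [-0.74984011 -0.00083237  0.00275328]
cake top 7080 0.05548217942850209 (array([544.3, -13.9]), array([326.1, 256.3]), 76.4)
board top 881 (array([544.9, -14. ]), array([353.9, 283. ]), 76.5)
bench z [-0.75373181 -0.00128097  0.00407175]
```

```bash
python3 - <<'E'
import cv2,numpy as np
z=np.load("c0.npz")
a=z["topi"][218:252,406:442];b=z["scenei"][200:236,178:214]
f=lambda a:cv2.resize(a,(390,390),interpolation=cv2.INTER_CUBIC)
cv2.imwrite("pics/snow.png",np.hstack([f(a),f(b)])[:,:,::-1])
from h import proj
print(proj("top",[.4055,-.333,.07]),proj("scene",[.4075,-.334,.07]),proj("top",[.4055,-.333,.05]),proj("scene",[.4075,-.334,.05]))
E
```

```text
[428.59977513 232.79227455] [190.74992735 209.14637954] [426.81104546 232.99016769] [192.9094122  213.05630179]
```

View pics/snow.png

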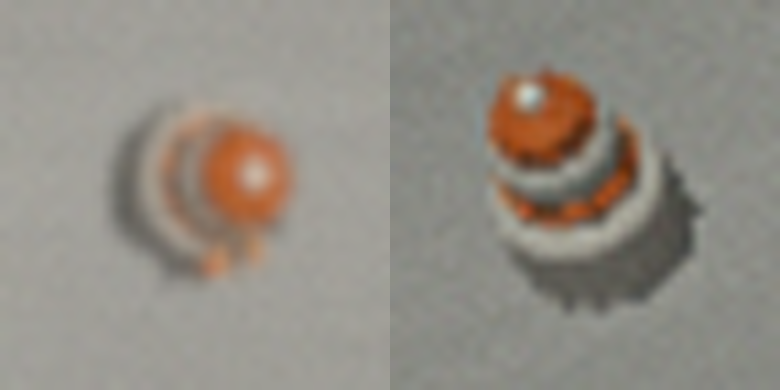

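The snowman's nose points roughly to world -x, yaw about 198°. The scarf tail shows at about 169°. I'll grip at 45° to the nose.

```bash
cat > go.py <<'E'
import sys
from h import *
from scipy.spatial.transform import Rotation as R
# usage: x y z(mm) psi(deg) [rows]: rows in tool axes to reach TCP target
a=[float(v) for v in sys.argv[1:]]
s=state();p=s["tool_pos"]*1000;q=s["tool_rot"];M=R.from_quat(q[[1,2,3,0]]).as_matrix()
psi=np.degrees(np.arctan2(M[1,0],M[0,0]))
print("t",s["time"],"pos",p.round(1),"psi",psi.round(1),"tilt",np.degrees(np.arccos(-M[2,2])).round(2),"q6",np.degrees(s["joint_pos"][5]).round(0),"F",s["contact_force"].round(1),"w",round(s["gripper_width"],3))
d=np.array(a[:3])-p;dp=(a[3]-psi+180)%360-180
n=int(a[4]) if len(a)>4 else int(max(np.ceil(np.linalg.norm(d)/45),np.ceil(abs(dp)/8.2),1))
rows=[]
for k in range(n):
    t=np.radians(psi+dp*k/n);e=d/n
    rows.append([round(float(v),1) for v in (e[0]*np.cos(t)+e[1]*np.sin(t),e[0]*np.sin(t)-e[1]*np.cos(t),-e[2],-dp/n)])
print(rows)
E
python3 go.py 406.5 -333.5 120 -27
```

```text
t 1.2 pos [ 201.8 -591.5  231.3] psi 18.8 tilt 0.0 q6 -7.0 F [-0.8  0.4 -0.7] w 0.997
[[34.6, -22.3, 13.9, 5.7], [32.2, -25.6, 13.9, 5.7], [29.5, -28.7, 13.9, 5.7], [26.5, -31.5, 13.9, 5.7], [23.2, -34.0, 13.9, 5.7], [19.7, -36.1, 13.9, 5.7], [16.0, -37.9, 13.9, 5.7], [12.1, -39.3, 13.9, 5.7]]
```

step_arm(
  steps=[
    [35,-22,14,5.7],
    [32,-26,14,5.7],
    [29,-29,14,5.7],
    [26,-32,14,5.7],
    [23,-34,14,5.7],
    [20,-36,14,5.7],
    [16,-38,14,5.7],
    [12,-39,14,5.7],
  ],
  claw=85,
)

```text
time: 2.0
tool_pos: [0.4136, -0.3338, 0.1188]
tool_rot: [0.005, 0.968, -0.252, 0.003]
contact_force: [0.3, -0.4, 0.6]
gripper_width: 0.85
```

```bash
python3 go.py 406.5 -333.5 100 -27
```

```text
t 2.0 pos [ 413.6 -333.8  118.8] psi -29.2 tilt 0.66 q6 72.0 F [ 0.3 -0.4  0.6] w 0.85
[[-6.4, 3.2, 18.8, -2.2]]
```

step_arm(
  steps=[
    [-6.4,3.2,19,-2.2],
    [0,0,0,0],
  ],
)

```text
time: 2.2
tool_pos: [0.4086, -0.3281, 0.0971]
tool_rot: [0.003, 0.973, -0.23, 0.002]
contact_force: [-0.5, 0.2, -0.8]
gripper_width: 0.846
```

```bash
python3 go.py 406.5 -333.5 4 -27 4
```

```text
t 2.2 pos [ 408.6 -328.1   97.1] psi -26.6 tilt 0.43 q6 70.0 F [-0.5  0.2 -0.8] w 0.846
[[0.1, 1.4, 23.3, 0.1], [0.1, 1.4, 23.3, 0.1], [0.1, 1.4, 23.3, 0.1], [0.1, 1.4, 23.3, 0.1]]
```

step_arm(
  steps=[
    [0,3,15,0],
    [0,2,15,0],
    [0,0,15,0],
    [0,0,5,0],
    [0,0,0,0],
  ],
)

```text
time: 2.7
tool_pos: [0.4064, -0.3375, 0.0458]
tool_rot: [0.004, 0.972, -0.233, 0.004]
contact_force: [0.5, 0.2, 0.3]
gripper_width: 0.846
```

```bash
python3 go.py 406.5 -333.5 4 -27 4
```

```text
t 2.7 pos [ 406.4 -337.5   45.8] psi -27.0 tilt 0.68 q6 69.0 F [0.5 0.2 0.3] w 0.846
[[-0.4, -0.9, 10.5, 0.0], [-0.4, -0.9, 10.5, 0.0], [-0.4, -0.9, 10.5, 0.0], [-0.4, -0.9, 10.5, 0.0]]
```

step_arm(
  steps=[
    [-1,-3,15,0],
    [0,0,15,0],
    [0,0,0,0],
  ],
)

```text
time: 3.0
tool_pos: [0.4075, -0.3363, 0.0151]
tool_rot: [0.005, 0.972, -0.234, 0.005]
contact_force: [-0.6, 0.5, -0.2]
gripper_width: 0.852
```

```bash
python3 go.py 406.5 -333.5 4 -27 1
```

```text
t 3.0 pos [ 407.5 -336.3   15.1] psi -27.1 tilt 0.85 q6 70.0 F [-0.6  0.5 -0.2] w 0.852
[[-2.1, -2.0, 11.1, -0.1]]
```

step_arm(
  steps=[
    [-2,-2,7,0],
    [0,0,4,0],
    [0,0,0,0],
  ],
)

```text
time: 3.3
tool_pos: [0.4071, -0.3339, 0.0039]
tool_rot: [0.006, 0.972, -0.235, 0.006]
contact_force: [-0.3, 0.3, 0.0]
gripper_width: 0.849
```

```bash
python3 go.py 406.5 -333.5 3 -27 1;python3 -c "
from h import *
for i in range(3):
  grab_frame('top');s=state();print(s['tool_pos'].round(4),s['tool_rot'].round(4))"
```

```text
t 3.3 pos [ 407.1 -333.9    3.9] psi -27.1 tilt 0.92 q6 70.0 F [-0.3  0.3  0. ] w 0.849
[[-0.7, -0.1, 0.9, -0.1]]
[ 0.4071 -0.334   0.0041] [ 0.0056  0.9721 -0.2345  0.0058]
[ 0.4073 -0.3342  0.0044] [ 0.0058  0.9721 -0.2345  0.006 ]
[ 0.4074 -0.3343  0.0046] [ 0.0059  0.9721 -0.2345  0.0062]
```

step_arm(
  steps=[
    [0,0,0,0],
    [0,0,0,0],
    [0,0,0,0],
    [0,0,0,0],
    [0,0,0,0],
    [0,0,0,0],
  ],
  claw=0,
)

```text
time: 4.05
tool_pos: [0.4082, -0.3353, 0.0061]
tool_rot: [0.007, 0.972, -0.235, 0.007]
contact_force: [0.1, -0.0, -0.3]
gripper_width: 0.507
```

```bash
python3 go.py 406.5 -333.5 3 -27 1
```

```text
t 4.05 pos [ 408.2 -335.3    6.1] psi -27.1 tilt 1.16 q6 70.0 F [ 0.1 -0.  -0.3] w 0.507
[[-2.4, -0.8, 3.1, -0.1]]
```

step_arm(
  steps=[
    [0,0,-15,0],
    [0,0,-40,0],
    [0,0,-40,0],
    [0,0,-40,0],
    [0,0,-15,0],
  ],
)

```text
time: 4.55
tool_pos: [0.4044, -0.3303, 0.1606]
tool_rot: [0.004, 0.972, -0.235, 0.004]
contact_force: [-0.3, -1.1, -0.1]
gripper_width: 0.505
```

```bash
python3 go.py 564 -24 160 -58.5 10; python3 - <<'E'
from h import *
from scipy.spatial.transform import Rotation as R
import cv2
q=state()["tool_rot"];print(R.from_quat(q[[1,2,3,0]]).as_matrix().round(4))
im,W=cloud("scene");i2,_=cloud("top")
u,v=proj("scene",state()["tool_pos"]).astype(int);print(u,v)
u2,v2=proj("top",state()["tool_pos"]).astype(int);print(u2,v2)
f=lambda a:cv2.resize(a,(390,390),interpolation=cv2.INTER_CUBIC)
cv2.imwrite("pics/lift.png",np.hstack([f(im[v-40:v+40,u-40:u+40]),f(i2[v2-40:v2+40,u2-40:u2+40])])[:,:,::-1])
E
```

```text
t 4.55 pos [ 404.4 -330.3  160.6] psi -27.1 tilt 0.67 q6 70.0 F [-0.3 -1.1 -0.1] w 0.505
[[0.2, -34.5, 0.1, 3.1], [-1.6, -34.5, 0.1, 3.1], [-3.5, -34.4, 0.1, 3.1], [-5.4, -34.1, 0.1, 3.1], [-7.3, -33.8, 0.1, 3.1], [-9.1, -33.3, 0.1, 3.1], [-10.9, -32.8, 0.1, 3.1], [-12.7, -32.1, 0.1, 3.1], [-14.4, -31.4, 0.1, 3.1], [-16.1, -30.5, 0.1, 3.1]]
[[ 0.89   -0.456   0.0054]
 [-0.4559 -0.89   -0.0103]
 [ 0.0096  0.0067 -0.9999]]
181 188
436 232
```

View pics/lift.png

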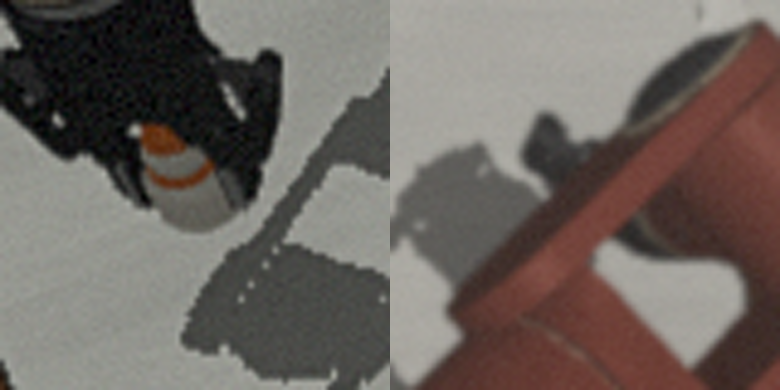

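The snowman is held upright in the fingers, at (195,190) in the left crop.

step_arm(
  steps=[
    [0,-34,0,3.1],
    [-2,-34,0,3.1],
    [-3,-34,0,3.1],
    [-5,-34,0,3.1],
    [-7,-34,0,3.1],
    [-9,-33,0,3.1],
    [-11,-33,0,3.1],
    [-13,-32,0,3.1],
  ],
)

```text
time: 5.45
tool_pos: [0.5303, -0.0797, 0.1477]
tool_rot: [0.004, 0.893, -0.45, -0.002]
contact_force: [-0.2, -0.4, 0.1]
gripper_width: 0.508
```

```bash
python3 go.py 564.9 -25.9 160 -58.5 3
```

```text
t 5.45 pos [530.3 -79.7 147.7] psi -53.5 tilt 0.56 q6 127.0 F [-0.2 -0.4  0.1] w 0.508
[[-7.5, -19.9, -4.1, 1.7], [-8.1, -19.7, -4.1, 1.7], [-8.7, -19.5, -4.1, 1.7]]
```

step_arm(
  steps=[
    [-7,-18,-5,1.7],
    [-8,-18,-5,1.7],
    [-9,-17,-4,1.6],
    [0,0,0,0],
  ],
)

```text
time: 5.85
tool_pos: [0.5579, -0.0224, 0.1539]
tool_rot: [0.006, 0.873, -0.488, -0.008]
contact_force: [-0.0, 0.1, -0.8]
gripper_width: 0.505
```

```bash
python3 go.py 564.9 -25.9 160 -58.5 1;python3 -c "
from h import *
for i in range(2):grab_frame('top')"; python3 go.py 564.9 -25.9 160 -58.5 1;
```

```text
t 5.85 pos [557.9 -22.4 153.9] psi -58.4 tilt 1.18 q6 139.0 F [-0.   0.1 -0.8] w 0.505
[[6.7, -4.1, -6.1, 0.1]]
t 5.95 pos [556.8 -23.9 153.3] psi -58.4 tilt 1.27 q6 139.0 F [-0.1 -1.1 -1.5] w 0.509
[[6.0, -5.8, -6.7, 0.1]]
```

step_arm(
  steps=[
    [6,-5,10,0],
    [0,0,10,0],
    [0,0,10,0],
  ],
)

```text
time: 6.25
tool_pos: [0.5633, -0.0288, 0.1208]
tool_rot: [0.007, 0.872, -0.489, -0.009]
contact_force: [0.2, 0.3, -0.5]
gripper_width: 0.508
```

```bash
python3 go.py 564.9 -25.9 90 -58.5 2
```

```text
t 6.25 pos [563.3 -28.8 120.8] psi -58.5 tilt 1.27 q6 138.0 F [ 0.2  0.3 -0.5] w 0.508
[[-0.8, -1.4, 15.4, -0.0], [-0.8, -1.4, 15.4, -0.0]]
```

step_arm(
  steps=[
    [-1,-1,15,0],
    [0,-1,15,0],
    [0,0,10,0],
  ],
)

```text
time: 6.55
tool_pos: [0.5619, -0.0278, 0.0754]
tool_rot: [0.007, 0.872, -0.49, -0.01]
contact_force: [-0.5, 0.1, -0.6]
gripper_width: 0.507
```

```bash
python3 go.py 564.9 -25.9 66 -58.5 1
```

```text
t 6.55 pos [561.9 -27.8  75.4] psi -58.6 tilt 1.45 q6 139.0 F [-0.5  0.1 -0.6] w 0.507
[[-0.1, -3.5, 9.4, -0.1]]
```

step_arm(
  steps=[
    [0,-5,4,0],
    [0,-1,3,0],
  ],
)

```text
time: 6.75
tool_pos: [0.5656, -0.0243, 0.065]
tool_rot: [0.008, 0.872, -0.49, -0.012]
contact_force: [0.3, 0.1, -0.6]
gripper_width: 0.507
```

```bash
python3 go.py 564.9 -25.9 62 -58.5 1
```

```text
t 6.75 pos [565.6 -24.3  65. ] psi -58.7 tilt 1.67 q6 139.0 F [ 0.3  0.1 -0.6] w 0.507
[[1.0, 1.4, 3.0, -0.2]]
```

step_arm(
  steps=[
    [1,1,2,0],
    [0,0,1,0],
  ],
)

```text
time: 6.95
tool_pos: [0.5655, -0.0255, 0.0624]
tool_rot: [0.008, 0.872, -0.489, -0.012]
contact_force: [-3.7, -0.2, 5.4]
gripper_width: 0.506
```

```bash
python3 go.py 564.9 -25.9 61 -58.5 1
```

```text
t 6.95 pos [565.5 -25.5  62.4] psi -58.6 tilt 1.7 q6 139.0 F [-3.7 -0.2  5.4] w 0.506
[[0.0, 0.7, 1.4, -0.1]]
```

step_arm(
  steps=[
    [0,0,0,0],
  ],
  claw=68,
)

```text
time: 7.05
tool_pos: [0.566, -0.0256, 0.0629]
tool_rot: [0.008, 0.872, -0.489, -0.012]
contact_force: [0.6, 0.6, 0.5]
gripper_width: 0.663
```

```bash
python3 -c "
from h import *
for i in range(4):grab_frame('top')"; python3 go.py 565 -25 200 -58.5 5
```

```text
t 7.25 pos [565.9 -25.6  62.8] psi -58.6 tilt 1.64 q6 139.0 F [-0.2  0.5  0.1] w 0.685
[[-0.2, 0.1, -27.4, -0.0], [-0.2, 0.1, -27.4, -0.0], [-0.2, 0.1, -27.4, -0.0], [-0.2, 0.1, -27.4, -0.0], [-0.2, 0.1, -27.4, -0.0]]
```

step_arm(
  steps=[
    [0,0,-12,0],
    [0,0,-12,0],
    [0,0,-15,0],
    [0,0,-20,0],
    [0,0,-25,0],
    [0,0,-30,0],
    [0,0,-20,0],
  ],
)

```text
time: 7.95
tool_pos: [0.569, -0.0252, 0.2064]
tool_rot: [0.008, 0.872, -0.489, -0.012]
contact_force: [0.3, 0.3, -0.6]
gripper_width: 0.68
```

```bash
python3 go.py 502.7 383.4 140 0.5 11
```

```text
t 7.95 pos [569.  -25.2 206.4] psi -58.6 tilt 1.63 q6 139.0 F [ 0.3  0.3 -0.6] w 0.68
[[-34.9, -14.2, 6.0, -5.4], [-33.4, -17.4, 6.0, -5.4], [-31.6, -20.4, 6.0, -5.4], [-29.5, -23.3, 6.0, -5.4], [-27.2, -26.0, 6.0, -5.4], [-24.7, -28.4, 6.0, -5.4], [-21.9, -30.6, 6.0, -5.4], [-18.9, -32.5, 6.0, -5.4], [-15.8, -34.1, 6.0, -5.4], [-12.5, -35.5, 6.0, -5.4], [-9.2, -36.5, 6.0, -5.4]]
```

step_arm(
  steps=[
    [-35,-14,0,-5.4],
    [-33,-17,0,-5.4],
    [-32,-20,0,-5.4],
    [-30,-23,0,-5.4],
    [-27,-26,6,-5.4],
    [-25,-28,8,-5.4],
    [-22,-31,8,-5.4],
    [-19,-32,8,-5.4],
  ],
  claw=80,
)

```text
time: 8.75
tool_pos: [0.5221, 0.2772, 0.2007]
tool_rot: [-0.0, 0.992, -0.124, 0.003]
contact_force: [-0.1, -0.5, 0.0]
gripper_width: 0.8
```

```bash
python3 go.py 502.7 383.4 120 0.5 3; python3 - <<'E'
from h import *
im,W=cloud("scene");i2,W2=cloud("top")
for P in(W,W2):
    P=P.reshape(-1,3);m=(np.hypot(P[:,0]-.565,P[:,1]+.024)<.035)&(P[:,2]>.068);Q=P[m]
    t=Q[Q[:,2]>.118];print(m.sum(),Q[:,2].max() if m.sum() else 0,rect(Q[:,:2]) if m.sum() else 0,t[:,:2].mean(0))
E
```

```text
t 8.75 pos [522.1 277.2 200.7] psi -14.2 tilt 0.38 q6 125.0 F [-0.1 -0.5  0. ] w 0.8
[[-15.0, -32.7, 26.9, -4.9], [-12.1, -33.9, 26.9, -4.9], [-9.2, -34.8, 26.9, -4.9]]
278 0.12980522363900504 (array([567.5, -23.9]), array([43.6, 43. ]), 38.5) [ 0.56685128 -0.02404798]
174 0.13029035811254253 (array([563.9, -21.7]), array([44.2, 43.4]), 16.8) [ 0.56397126 -0.02123539]
```

step_arm(
  steps=[
    [-15,-32,20,-4.9],
    [-12,-32,20,-4.9],
    [-9,-32,20,-4.9],
    [0,0,0,0],
  ],
)

```text
time: 9.25
tool_pos: [0.5036, 0.3826, 0.1455]
tool_rot: [-0.001, 1.0, 0.008, 0.007]
contact_force: [-0.3, -0.4, -1.1]
gripper_width: 0.8
```

```bash
python3 -c "
from h import *
for i in range(2):grab_frame('top')";python3 go.py 502.7 383.4 100 0.5 2
```

```text
t 9.35 pos [506.  381.  148.6] psi 0.7 tilt 1.08 q6 120.0 F [0.3 0.5 0.9] w 0.801
[[-1.7, -1.2, 24.3, 0.1], [-1.7, -1.2, 24.3, 0.1]]
```

step_arm(
  steps=[
    [-2,-2,20,0],
    [-2,0,20,0],
    [0,0,20,0],
    [0,0,15,0],
  ],
)

```text
time: 9.75
tool_pos: [0.5123, 0.3813, 0.084]
tool_rot: [-0.005, 1.0, 0.002, 0.018]
contact_force: [0.3, 0.4, 0.1]
gripper_width: 0.798
```

```bash
python3 go.py 502.7 383.4 16 0.5 3
```

```text
t 9.75 pos [512.3 381.3  84. ] psi 0.2 tilt 2.15 q6 120.0 F [0.3 0.4 0.1] w 0.798
[[-3.2, -0.7, 22.7, -0.1], [-3.2, -0.7, 22.7, -0.1], [-3.2, -0.7, 22.7, -0.1]]
```

step_arm(
  steps=[
    [-6,-1,25,0],
    [-4,0,25,0],
    [-2,0,15,0],
  ],
)

```text
time: 10.05
tool_pos: [0.5079, 0.3812, 0.0218]
tool_rot: [-0.007, 1.0, -0.002, 0.022]
contact_force: [-0.8, -0.6, -0.3]
gripper_width: 0.801
```

```bash
python3 go.py 502.7 383.4 16 0.5 1
```

```text
t 10.05 pos [507.9 381.2  21.8] psi -0.2 tilt 2.66 q6 121.0 F [-0.8 -0.6 -0.3] w 0.801
[[-5.2, -2.2, 5.8, -0.7]]
```

step_arm(
  steps=[
    [-5,-2,5,-0.7],
    [0,0,0,0],
  ],
)

```text
time: 10.25
tool_pos: [0.5029, 0.3818, 0.0154]
tool_rot: [-0.006, 1.0, 0.004, 0.021]
contact_force: [0.1, 0.1, -0.5]
gripper_width: 0.799
```

```bash
python3 go.py 502.7 383.4 16 0.5 1;python3 -c "
from h import *
for i in range(2):grab_frame('top')";python3 go.py 502.7 383.4 16 0.5 1
```

```text
t 10.25 pos [502.9 381.8  15.4] psi 0.4 tilt 2.54 q6 121.0 F [ 0.1  0.1 -0.5] w 0.799
[[-0.2, -1.6, -0.6, -0.1]]
t 10.35 pos [504.1 382.4  16.8] psi 0.4 tilt 2.69 q6 121.0 F [0.2 0.3 0.5] w 0.799
[[-1.4, -1.0, 0.8, -0.1]]
```

step_arm(
  steps=[
    [-1,-1,1,0],
  ],
  claw=0,
)

```text
time: 10.45
tool_pos: [0.5042, 0.3839, 0.0173]
tool_rot: [-0.008, 1.0, 0.003, 0.024]
contact_force: [0.5, -0.9, -0.0]
gripper_width: 0.652
```

```bash
python3 -c "
from h import *
for i in range(9):grab_frame('top')";python3 go.py 502.7 383.4 16 0.5 1
```

```text
t 10.9 pos [504.1 384.   17.2] psi 0.4 tilt 2.82 q6 121.0 F [0.6 1.2 5.9] w 0.415
[[-1.4, 0.6, 1.2, -0.1]]
```

step_arm(
  steps=[
    [0,0,-15,0],
    [0,0,-40,0],
    [0,0,-45,0],
    [0,0,-45,0],
    [0,0,-20,0],
  ],
)

```text
time: 11.4
tool_pos: [0.4917, 0.379, 0.1826]
tool_rot: [-0.004, 1.0, 0.004, 0.017]
contact_force: [-0.3, 0.9, -0.4]
gripper_width: 0.414
```

```bash
python3 go.py 620 -35.8 190 -13.5 12
```

```text
t 11.4 pos [491.7 379.  182.6] psi 0.4 tilt 1.98 q6 121.0 F [-0.3  0.9 -0.4] w 0.414
[[10.5, 34.6, -0.6, 1.2], [11.1, 34.4, -0.6, 1.2], [11.8, 34.2, -0.6, 1.2], [12.5, 33.9, -0.6, 1.2], [13.2, 33.7, -0.6, 1.2], [13.9, 33.4, -0.6, 1.2], [14.6, 33.1, -0.6, 1.2], [15.2, 32.8, -0.6, 1.2], [15.9, 32.5, -0.6, 1.2], [16.5, 32.2, -0.6, 1.2], [17.2, 31.8, -0.6, 1.2], [17.8, 31.5, -0.6, 1.2]]
```

step_arm(
  steps=[
    [10,34,-5,1.2],
    [11,34,-3,1.2],
    [12,34,-3,1.2],
    [12,34,-3,1.2],
    [13,34,-3,1.2],
    [14,33,-3,1.2],
    [15,33,-3,1.2],
    [15,33,-3,1.2],
  ],
)

```text
time: 12.2
tool_pos: [0.5752, 0.099, 0.2204]
tool_rot: [-0.009, 0.997, -0.079, 0.021]
contact_force: [0.6, 0.3, -0.5]
gripper_width: 0.417
```

```bash
python3 go.py 620 -35.8 170 -13.5 4
```

```text
t 12.2 pos [575.2  99.  220.4] psi -9.0 tilt 2.61 q6 101.0 F [ 0.6  0.3 -0.5] w 0.417
[[16.3, 31.5, 12.6, 1.1], [17.0, 31.2, 12.6, 1.1], [17.6, 30.9, 12.6, 1.1], [18.2, 30.5, 12.6, 1.1]]
```

step_arm(
  steps=[
    [16,31,6,1.1],
    [17,30,8,1.1],
    [18,29,8,1.1],
    [18,24,8,1.1],
  ],
)

```text
time: 12.6
tool_pos: [0.6241, -0.0316, 0.1945]
tool_rot: [-0.01, 0.993, -0.119, 0.023]
contact_force: [0.2, 1.2, -0.6]
gripper_width: 0.416
```

```bash
python3 -c "
from h import *
for i in range(2):grab_frame('top')"; python3 go.py 620 -35.8 170 -13.5 1
```

```text
t 12.7 pos [623.9 -33.  193. ] psi -13.9 tilt 2.73 q6 93.0 F [-0.3  0.7 -0.4] w 0.416
[[-3.2, 3.7, 23.0, -0.4]]
```

step_arm(
  steps=[
    [-2,3,20,0.3],
    [-2,0,25,0],
    [-2,0,25,0],
    [-1,0,15,0],
  ],
)

```text
time: 13.1
tool_pos: [0.6217, -0.032, 0.1109]
tool_rot: [-0.011, 0.992, -0.123, 0.025]
contact_force: [0.2, 0.6, -0.9]
gripper_width: 0.414
```

```bash
python3 go.py 621.4 -36.1 80 -13.5 1
```

```text
t 13.1 pos [621.7 -32.  110.9] psi -14.2 tilt 3.1 q6 93.0 F [ 0.2  0.6 -0.9] w 0.414
[[0.7, 4.0, 30.9, -0.7]]
```

step_arm(
  steps=[
    [-1,4,15,-0.6],
    [-1,1,12,0],
  ],
)

```text
time: 13.3
tool_pos: [0.6194, -0.0349, 0.0825]
tool_rot: [-0.011, 0.993, -0.117, 0.025]
contact_force: [-0.8, 0.1, -0.1]
gripper_width: 0.413
```

```bash
python3 go.py 621.4 -36.1 74 -13.5 1
```

```text
t 13.3 pos [619.4 -34.9  82.5] psi -13.4 tilt 3.09 q6 92.0 F [-0.8  0.1 -0.1] w 0.413
[[2.2, 0.7, 8.5, 0.1]]
```

step_arm(
  steps=[
    [2,1,5,0],
    [0,0,3,0],
  ],
)

```text
time: 13.5
tool_pos: [0.6211, -0.0361, 0.0733]
tool_rot: [-0.011, 0.993, -0.117, 0.024]
contact_force: [-3.8, 2.0, 28.3]
gripper_width: 0.411
```

```bash
python3 go.py 621.4 -36.1 73 -13.5 1
```

```text
t 13.5 pos [621.1 -36.1  73.3] psi -13.4 tilt 3.02 q6 92.0 F [-3.8  2.  28.3] w 0.411
[[0.3, -0.0, 0.3, 0.1]]
```

step_arm(
  steps=[
    [0,0,-0.5,0],
  ],
  claw=68,
)

```text
time: 13.6
tool_pos: [0.6216, -0.0361, 0.0742]
tool_rot: [-0.011, 0.993, -0.117, 0.024]
contact_force: [-0.3, 1.1, 0.2]
gripper_width: 0.568
```

```bash
python3 -c "
from h import *
for i in range(4):grab_frame('top')"; python3 go.py 605.7 332 200 2.5 9
```

```text
t 13.8 pos [621.7 -36.1  74.6] psi -13.4 tilt 3.09 q6 92.0 F [ 0.7 -0.6  0.1] w 0.678
[[-11.2, -39.4, -13.9, -1.8], [-10.0, -39.7, -13.9, -1.8], [-8.8, -40.0, -13.9, -1.8], [-7.5, -40.2, -13.9, -1.8], [-6.3, -40.5, -13.9, -1.8], [-5.0, -40.6, -13.9, -1.8], [-3.8, -40.8, -13.9, -1.8], [-2.5, -40.9, -13.9, -1.8], [-1.3, -40.9, -13.9, -1.8]]
```

step_arm(
  steps=[
    [1,0,-15,0],
    [1,0,-20,0],
    [2,0,-25,0],
    [2,0,-30,0],
    [2,0,-30,0],
    [0,-10,-15,0],
  ],
)

```text
time: 14.4
tool_pos: [0.624, -0.0309, 0.2187]
tool_rot: [-0.011, 0.993, -0.117, 0.024]
contact_force: [0.6, -0.7, 1.3]
gripper_width: 0.679
```

step_arm(
  steps=[
    [-11,-38,-5,-1.8],
    [-10,-39,0,-1.8],
    [-9,-39,0,-1.8],
    [-8,-39,0,-1.8],
    [-6,-39,0,-1.8],
    [-5,-39,0,-1.8],
    [-4,-39,0,-1.8],
    [-2,-39,0,-1.8],
  ],
  claw=95,
)

```text
time: 15.2
tool_pos: [0.6085, 0.2978, 0.2396]
tool_rot: [-0.008, 0.999, 0.01, 0.033]
contact_force: [0.4, -0.0, 0.0]
gripper_width: 0.948
```

```bash
python3 go.py 605.7 332 120 2.5 2; python3 - <<'E'
from h import *
from cv2 import resize
for c,cc in (("scene",0),("top",1)):
    im,W=cloud(c)
    P=W.reshape(-1,3);m=(np.abs(P[:,:2]-[.619,-.036]).max(1)<.034)&(P[:,2]>.068);Q=P[m]
    Q=Q[(Q-[.619,-.036,0])[:,:2]@[.9724,-.2334]>-.028]
    t=Q[Q[:,2]>.115];print(c,m.sum(),Q[:,2].max(),rect(Q[:,:2]),t[:,:2].mean(0))
    cv2.imwrite(f"pics/lan_{c}.png",resize(im[130:290,220:420],(800,640))[:,:,::-1][:600])
E
```

```text
t 15.2 pos [608.5 297.8 239.6] psi 1.1 tilt 3.89 q6 109.0 F [ 0.4 -0.   0. ] w 0.948
[[-1.1, -17.1, 59.8, -0.7], [-0.9, -17.1, 59.8, -0.7]]
scene 307 0.13046922478205525 (array([620.7, -35.3]), array([36.2, 39.4]), 77.2) [ 0.62210466 -0.03638624]
top 164 0.13092791782487634 (array([618.9, -33.6]), array([36.3, 35.8]), 75.7) [ 0.61937979 -0.03252253]
```

View pics/lan_scene.png

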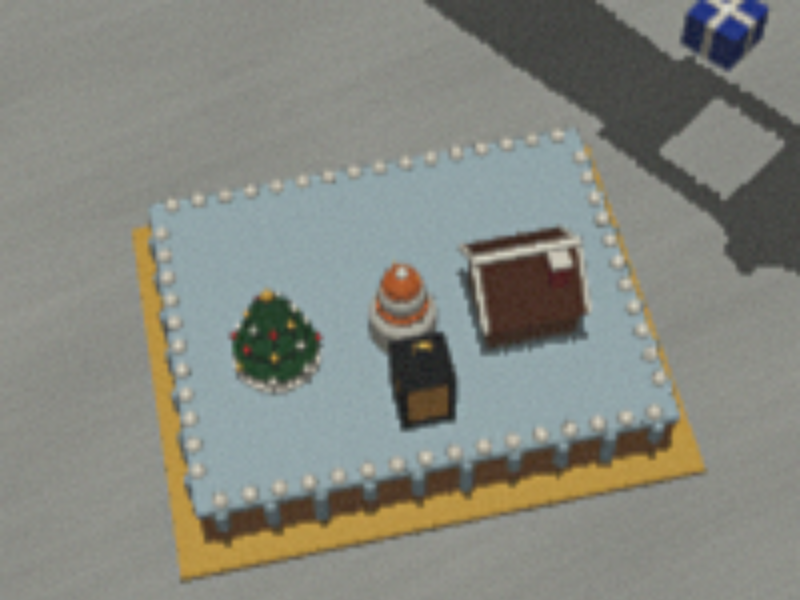

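The scene crop shows the lantern at (425,380) directly behind the snowman at (402,310), square to the cake, with a gap of about 14.5 mm. The tool tilt is building up to 3.9°, so I'll test at height which motion undoes it.

step_arm(
  steps=[
    [40,-20,0,0],
    [40,-20,0,0],
    [40,-20,0,0],
  ],
)

```text
time: 15.6
tool_pos: [0.7207, 0.3652, 0.244]
tool_rot: [-0.007, 1.0, 0.014, 0.028]
contact_force: [0.6, 0.5, 0.0]
gripper_width: 0.953
```

```bash
cat > tl.py <<'E'
from h import *
from scipy.spatial.transform import Rotation as R
s=state();q=s["tool_rot"];M=R.from_quat(q[[1,2,3,0]]).as_matrix()
t=s["joint_pos"][0];z=M[:,2]
print(s["time"],(s["tool_pos"]*1000).round(1),"tilt rad/tan deg",np.degrees([z[0]*np.cos(t)+z[1]*np.sin(t),-z[0]*np.sin(t)+z[1]*np.cos(t)]).round(2),"J",s["joint_pos"].round(3))
E
python3 tl.py
```

```text
15.6 [720.7 365.2 244. ] tilt rad/tan deg [ 3.25 -0.38] J [ 0.379  0.436  1.145 -0.007  1.504  1.923]
```

step_arm(
  steps=[
    [-40,20,0,0],
    [-40,20,0,0],
    [-40,20,0,0],
  ],
)

```text
time: 15.9
tool_pos: [0.6149, 0.3067, 0.2144]
tool_rot: [-0.004, 1.0, 0.013, 0.018]
contact_force: [0.4, 0.4, 0.8]
gripper_width: 0.95
```

```bash
python3 tl.py
```

```text
15.9 [614.9 306.7 214.4] tilt rad/tan deg [ 2.1  -0.31] J [ 0.357  0.183  1.5   -0.006  1.422  1.902]
```

step_arm(
  steps=[
    [0,0,0,8],
    [0,0,0,8],
    [0,0,0,8],
    [0,0,0,8],
  ],
)

```text
time: 16.3
tool_pos: [0.6061, 0.3027, 0.2073]
tool_rot: [-0.004, 0.962, -0.274, 0.01]
contact_force: [-0.6, -0.1, 0.9]
gripper_width: 0.949
```

```bash
python3 tl.py
```

```text
16.3 [606.1 302.7 207.3] tilt rad/tan deg [ 1.18 -0.32] J [ 0.356  0.176  1.52  -0.006  1.425  2.483]
```

step_arm(
  steps=[
    [0,0,0,-8],
    [0,0,0,-8],
    [0,0,0,-8],
    [0,0,0,-8],
  ],
)

```text
time: 16.7
tool_pos: [0.6049, 0.3018, 0.2079]
tool_rot: [-0.001, 1.0, 0.009, 0.01]
contact_force: [0.1, -0.0, -0.2]
gripper_width: 0.955
```

```bash
python3 tl.py
```

```text
16.7 [604.9 301.8 207.9] tilt rad/tan deg [ 1.1  -0.32] J [ 0.355  0.173  1.522 -0.006  1.427  1.909]
```

step_arm(
  steps=[
    [0,-20,20,-1],
    [0,-8,35,0],
    [0,0,30,0],
    [0,0,15,0],
  ],
)

```text
time: 17.1
tool_pos: [0.6092, 0.3313, 0.1119]
tool_rot: [-0.002, 1.0, 0.018, 0.015]
contact_force: [-0.4, 0.1, -0.4]
gripper_width: 0.951
```

```bash
python3 tl.py; python3 go.py 605.7 332 50 2.5 2
```

```text
17.1 [609.2 331.3 111.9] tilt rad/tan deg [ 1.67 -0.37] J [ 0.394  0.285  1.558 -0.007  1.27   1.931]
t 17.1 pos [609.2 331.3 111.9] psi 2.0 tilt 1.71 q6 111.0 F [-0.4  0.1 -0.4] w 0.951
[[-1.7, -0.4, 31.0, -0.2], [-1.7, -0.4, 31.0, -0.2]]
```

step_arm(
  steps=[
    [-4,0,35,-0.3],
    [-3,0,30,0],
    [-3,0,20,0],
  ],
)

```text
time: 17.4
tool_pos: [0.6037, 0.3317, 0.0272]
tool_rot: [-0.003, 1.0, 0.02, 0.017]
contact_force: [-0.5, -0.7, 0.2]
gripper_width: 0.95
```

```bash
python3 go.py 605.7 332 5 2.5 1
```

```text
t 17.4 pos [603.7 331.7  27.2] psi 2.3 tilt 2.01 q6 111.0 F [-0.5 -0.7  0.2] w 0.95
[[2.0, -0.2, 22.2, -0.2]]
```

step_arm(
  steps=[
    [2,0,14,0],
    [0,0,6,0],
  ],
)

```text
time: 17.6
tool_pos: [0.6051, 0.331, 0.0045]
tool_rot: [-0.002, 1.0, 0.019, 0.015]
contact_force: [-0.8, -0.4, -0.4]
gripper_width: 0.949
```

```bash
python3 go.py 605.7 332 5 2.5 1
```

```text
t 17.6 pos [605.1 331.    4.5] psi 2.2 tilt 1.79 q6 111.0 F [-0.8 -0.4 -0.4] w 0.949
[[0.6, -1.0, -0.5, -0.3]]
```

step_arm(
  steps=[
    [0,-1,0,0],
  ],
  claw=0,
)

```text
time: 17.7
tool_pos: [0.6051, 0.3317, 0.004]
tool_rot: [-0.002, 1.0, 0.019, 0.015]
contact_force: [1.2, -0.2, 0.2]
gripper_width: 0.805
```

```bash
python3 -c "
from h import *
for i in range(10):grab_frame('top')"; python3 tl.py; python3 go.py 605.7 332 5 2.5 1
```

```text
18.2 [606.3 332.5   6.3] tilt rad/tan deg [ 1.92 -0.4 ] J [ 0.397  0.401  1.607 -0.008  1.1    1.932]
t 18.2 pos [606.3 332.5   6.3] psi 2.2 tilt 1.96 q6 111.0 F [0.7 1.1 5. ] w 0.554
[[-0.7, 0.5, 1.3, -0.3]]
```

step_arm(
  steps=[
    [0,0,-15,0],
    [0,0,-40,0],
    [0,0,-45,0],
    [0,0,-45,0],
    [0,0,-30,0],
  ],
)

```text
time: 18.7
tool_pos: [0.5942, 0.3287, 0.1787]
tool_rot: [0.001, 1.0, 0.019, 0.007]
contact_force: [0.9, 0.9, -0.7]
gripper_width: 0.553
```

```bash
python3 tl.py; python3 go.py 478.2 -90.9 180 -13.5 11
```

```text
18.7 [594.2 328.7 178.7] tilt rad/tan deg [ 0.73 -0.39] J [ 0.399  0.205  1.536 -0.007  1.388  1.932]
t 18.7 pos [594.2 328.7 178.7] psi 2.2 tilt 0.83 q6 111.0 F [ 0.9  0.9 -0.7] w 0.553
[[-12.0, 37.7, -0.1, 1.4], [-11.1, 38.0, -0.1, 1.4], [-10.1, 38.3, -0.1, 1.4], [-9.2, 38.5, -0.1, 1.4], [-8.2, 38.7, -0.1, 1.4], [-7.2, 38.9, -0.1, 1.4], [-6.3, 39.1, -0.1, 1.4], [-5.3, 39.2, -0.1, 1.4], [-4.3, 39.3, -0.1, 1.4], [-3.3, 39.4, -0.1, 1.4], [-2.3, 39.5, -0.1, 1.4]]
```

step_arm(
  steps=[
    [-12,38,-8,1.4],
    [-11,38,-4,1.4],
    [-10,38,-2,1.4],
    [-9,38,-2,1.4],
    [-8,38,-2,1.4],
    [-7,38,-2,1.4],
    [-6,38,-2,1.4],
    [-5,38,-2,1.4],
  ],
)

```text
time: 19.5
tool_pos: [0.5083, 0.0228, 0.2125]
tool_rot: [-0.003, 0.997, -0.078, 0.013]
contact_force: [0.4, -0.2, 0.2]
gripper_width: 0.554
```

```bash
python3 tl.py; python3 go.py 478.2 -90.9 180 -13.5 3
```

```text
19.5 [508.3  22.8 212.5] tilt rad/tan deg [1.5  0.36] J [-0.105 -0.238  1.916  0.006  1.437  1.62 ]
t 19.5 pos [508.3  22.8 212.5] psi -8.9 tilt 1.55 q6 93.0 F [ 0.4 -0.2  0.2] w 0.554
[[-4.1, 39.0, 10.8, 1.5], [-3.0, 39.1, 10.8, 1.5], [-2.0, 39.2, 10.8, 1.5]]
```

step_arm(
  steps=[
    [-4,36,8,1.5],
    [-3,36,10,1.5],
    [-2,30,15,1.5],
    [0,5,20,0],
  ],
)

```text
time: 19.9
tool_pos: [0.4794, -0.0879, 0.1625]
tool_rot: [-0.002, 0.993, -0.12, 0.017]
contact_force: [1.2, 0.5, -0.1]
gripper_width: 0.55
```

```bash
python3 tl.py; python3 go.py 478.2 -90.9 100 -13.5 2
```

```text
19.9 [479.4 -87.9 162.5] tilt rad/tan deg [1.87 0.66] J [-0.341 -0.259  2.018  0.012  1.35   1.469]
t 19.9 pos [479.4 -87.9 162.5] psi -13.9 tilt 1.98 q6 84.0 F [ 1.2  0.5 -0.1] w 0.55
[[-0.2, 1.6, 31.3, -0.2], [-0.2, 1.6, 31.3, -0.2]]
```

step_arm(
  steps=[
    [-1,2,25,-0.3],
    [-2,1,25,0],
    [-2,0,20,0],
  ],
)

```text
time: 20.2
tool_pos: [0.4748, -0.0917, 0.0916]
tool_rot: [-0.002, 0.993, -0.12, 0.018]
contact_force: [0.6, 0.3, -1.9]
gripper_width: 0.551
```

```bash
python3 tl.py; python3 go.py 478.2 -90.9 64 -13.5 2
```

```text
20.2 [474.8 -91.7  91.6] tilt rad/tan deg [1.96 0.67] J [-0.352 -0.187  2.084  0.012  1.21   1.456]
t 20.2 pos [474.8 -91.7  91.6] psi -13.8 tilt 2.07 q6 83.0 F [ 0.6  0.3 -1.9] w 0.551
[[1.5, -0.8, 13.8, -0.1], [1.5, -0.8, 13.8, -0.1]]
```

step_arm(
  steps=[
    [3,-1,14,-0.3],
    [1,0,9,0],
  ],
)

```text
time: 20.4
tool_pos: [0.4771, -0.0909, 0.0659]
tool_rot: [-0.002, 0.993, -0.118, 0.016]
contact_force: [0.7, 0.2, -0.5]
gripper_width: 0.554
```

```bash
python3 tl.py; python3 go.py 478.2 -90.9 62 -13.5 1
```

```text
20.4 [477.1 -90.9  65.9] tilt rad/tan deg [1.68 0.66] J [-0.348 -0.14   2.091  0.013  1.162  1.453]
t 20.4 pos [477.1 -90.9  65.9] psi -13.5 tilt 1.8 q6 83.0 F [ 0.7  0.2 -0.5] w 0.554
[[1.1, -0.3, 3.9, -0.0]]
```

step_arm(
  steps=[
    [1,0,2,0],
    [0,0,1,0],
  ],
)

```text
time: 20.6
tool_pos: [0.4772, -0.0908, 0.0623]
tool_rot: [-0.003, 0.993, -0.118, 0.014]
contact_force: [-2.5, 1.4, 8.4]
gripper_width: 0.556
```

```bash
python3 go.py 478.2 -90.9 62 -13.5 1
```

```text
t 20.6 pos [477.2 -90.8  62.3] psi -13.5 tilt 1.65 q6 83.0 F [-2.5  1.4  8.4] w 0.556
[[1.0, -0.1, 0.3, -0.0]]
```

Contact at 8 N, so I'll release.

step_arm(
  steps=[
    [0,0,0,0],
  ],
  claw=80,
)

```text
time: 20.7
tool_pos: [0.4778, -0.091, 0.0632]
tool_rot: [-0.002, 0.993, -0.118, 0.015]
contact_force: [-0.3, 0.7, -0.3]
gripper_width: 0.703
```

```bash
python3 -c "
from h import *
for i in range(4):grab_frame('top')"; python3 tl.py
```

```text
20.9 [477.8 -91.   63.2] tilt rad/tan deg [1.61 0.66] J [-0.348 -0.134  2.09   0.013  1.157  1.454]
```

step_arm(
  steps=[
    [0,0,-15,0],
    [0,0,-25,0],
    [0,0,-35,0],
    [0,0,-40,0],
    [0,0,-35,0],
  ],
)

```text
time: 21.4
tool_pos: [0.4695, -0.0898, 0.2125]
tool_rot: [-0.004, 0.993, -0.118, 0.009]
contact_force: [0.4, -0.5, 0.7]
gripper_width: 0.802
```

```bash
python3 tl.py; python3 go.py 615.5 -348.5 190 -2 8
```

```text
21.4 [469.5 -89.8 212.5] tilt rad/tan deg [0.92 0.66] J [-0.352 -0.313  1.976  0.012  1.462  1.454]
t 21.4 pos [469.5 -89.8 212.5] psi -13.5 tilt 1.13 q6 83.0 F [ 0.4 -0.5  0.7] w 0.802
[[25.3, 27.2, 2.8, -1.4], [24.6, 27.8, 2.8, -1.4], [23.9, 28.4, 2.8, -1.4], [23.2, 29.0, 2.8, -1.4], [22.5, 29.6, 2.8, -1.4], [21.7, 30.1, 2.8, -1.4], [20.9, 30.7, 2.8, -1.4], [20.2, 31.2, 2.8, -1.4]]
```

step_arm(
  steps=[
    [25,27,0,-1.4],
    [25,28,0,-1.4],
    [24,28,2,-1.4],
    [23,29,5,-1.4],
    [22,29,8,-1.4],
    [22,30,10,-1.4],
    [21,29,10,-1.4],
    [17,26,15,-1.4],
  ],
)

```text
time: 22.2
tool_pos: [0.6269, -0.3497, 0.185]
tool_rot: [0.003, 1.0, -0.013, 0.024]
contact_force: [0.5, 0.6, 0.0]
gripper_width: 0.793
```

```bash
python3 tl.py; python3 go.py 615.5 -348.5 100 -2 2; python3 - <<'E'
from h import *
for c in ("scene","top"):
    im,W=cloud(c);P=W.reshape(-1,3)
    m=(np.abs(P[:,:2]-[.478,-.091]).max(1)<.04)&(P[:,2]>.07);Q=P[m];t=Q[Q[:,2]>.088]
    print(c,m.sum(),np.median(t[:,2]),rect(Q[:,:2]),"top",rect(t[:,:2]),t[:,:2].mean(0).round(4))
    m=(np.abs(P[:,:2]-[.544,-.107]).max(1)<.04)&(P[:,2]>.118);print(" tree tip",P[m][:,:2].mean(0))
    m=(np.abs(P[:,:2]-[.616,-.348]).max(1)<.04)&(P[:,2]>.015)&(P[:,2]<.05);Q=P[m];print(" yellow",len(Q),rect(Q[:,:2]) if len(Q) else 0)
E
```

```text
22.2 [ 626.9 -349.7  185. ] tilt rad/tan deg [2.46 1.24] J [-0.621  0.267  1.453  0.022  1.379  0.973]
t 22.2 pos [ 626.9 -349.7  185. ] psi -1.5 tilt 2.76 q6 56.0 F [0.5 0.6 0. ] w 0.793
[[-5.7, -0.5, 42.5, 0.2], [-5.7, -0.4, 42.5, 0.2]]
scene 344 0.09342852073702396 (array([476.9, -90.4]), array([47.9, 51.1]), 76.7) top (array([476.8, -90.4]), array([47.8, 50.9]), 76.0) [ 0.4784 -0.0908]
 tree tip [ 0.5461945  -0.10709857]
 yellow 214 (array([ 615.9, -349. ]), array([35.5, 34.3]), 1.9)
top 268 0.09356743843850679 (array([486.8, -91.6]), array([48.6, 70.8]), 77.7) top (array([476.2, -89.3]), array([48.4, 48.1]), 76.4) [ 0.4759 -0.0892]
 tree tip [ 0.54263332 -0.10413606]
 yellow 45 (array([ 614.3, -339.1]), array([33.5, 17.1]), 3.5)
```

Red parcel is in place: gap to the tree about 15–16 mm, yaw -13.8°. I'll undo the tilt, then pick the yellow parcel.

step_arm(
  steps=[
    [40,22,0,0],
    [40,22,0,0],
    [40,22,0,0],
    [-42,-23,0,-0.5],
    [-42,-23,0,-0.5],
    [-42,-23,0,-0.5],
    [0,0,0,0],
  ],
  claw=80,
)

```text
time: 23.0
tool_pos: [0.6207, -0.3465, 0.1449]
tool_rot: [-0.012, 1.0, -0.002, 0.003]
contact_force: [-0.0, -0.9, -0.7]
gripper_width: 0.802
```

```bash
python3 tl.py; python3 go.py 615.5 -348.5 100 0 2
```

```text
23.0 [ 620.7 -346.5  144.9] tilt rad/tan deg [-0.52  1.27] J [-0.622  0.314  1.464  0.023  1.373  0.948]
t 23.0 pos [ 620.7 -346.5  144.9] psi -0.2 tilt 1.37 q6 54.0 F [-0.  -0.9 -0.7] w 0.802
[[-2.6, 1.0, 22.5, -0.1], [-2.6, 1.0, 22.5, -0.1]]
```

step_arm(
  steps=[
    [-3,1,25,0],
    [-3,1,30,0],
    [-3,0,30,0],
    [-2,0,25,0],
  ],
)

```text
time: 23.4
tool_pos: [0.6138, -0.3457, 0.0418]
tool_rot: [-0.008, 1.0, -0.002, 0.009]
contact_force: [-0.1, 0.3, -0.3]
gripper_width: 0.796
```

```bash
python3 tl.py; python3 go.py 615.5 -348.5 2 0 1
```

```text
23.4 [ 613.8 -345.7   41.8] tilt rad/tan deg [0.33 1.31] J [-0.628  0.396  1.546  0.025  1.194  0.937]
t 23.4 pos [ 613.8 -345.7   41.8] psi -0.2 tilt 1.35 q6 54.0 F [-0.1  0.3 -0.3] w 0.796
[[1.7, 2.8, 39.8, -0.2]]
```

step_arm(
  steps=[
    [1,3,20,0],
    [0,1,12,0],
    [0,0,5,0],
  ],
)

```text
time: 23.7
tool_pos: [0.6154, -0.348, 0.0023]
tool_rot: [-0.008, 1.0, -0.001, 0.009]
contact_force: [0.8, 0.8, 0.5]
gripper_width: 0.8
```

```bash
python3 go.py 615.5 -348.5 2 0 1
```

```text
t 23.7 pos [ 615.4 -348.     2.3] psi -0.2 tilt 1.36 q6 54.0 F [0.8 0.8 0.5] w 0.8
[[0.1, 0.5, 0.3, -0.2]]
```

step_arm(
  steps=[
    [0,0,1,0],
  ],
  claw=0,
)

```text
time: 23.8
tool_pos: [0.6157, -0.3481, 0.0014]
tool_rot: [-0.008, 1.0, -0.001, 0.009]
contact_force: [-1.0, 0.3, -0.3]
gripper_width: 0.646
```

```bash
python3 -c "
from h import *
for i in range(10):grab_frame('top')"; python3 tl.py; python3 go.py 615.5 -348.5 2 0 1
```

```text
24.3 [ 616.3 -348.6    2.8] tilt rad/tan deg [0.39 1.34] J [-0.629  0.451  1.546  0.026  1.138  0.934]
t 24.3 pos [ 616.3 -348.6    2.8] psi -0.2 tilt 1.39 q6 54.0 F [ 0.7 -0.6  5.5] w 0.39
[[-0.8, -0.1, 0.8, -0.2]]
```

step_arm(
  steps=[
    [0,0,-15,0],
    [0,0,-40,0],
    [0,0,-45,0],
    [0,0,-45,0],
    [0,0,-40,0],
  ],
)

```text
time: 24.8
tool_pos: [0.607, -0.3475, 0.1841]
tool_rot: [-0.014, 1.0, -0.002, 0.0]
contact_force: [0.6, 0.1, -1.1]
gripper_width: 0.387
```

```bash
python3 tl.py; python3 go.py 477.3 -90.5 200 -13.5 8
```

```text
24.8 [ 607.  -347.5  184.1] tilt rad/tan deg [-0.93  1.32] J [-0.636  0.263  1.459  0.023  1.436  0.935]
t 24.8 pos [ 607.  -347.5  184.1] psi -0.2 tilt 1.62 q6 54.0 F [ 0.6  0.1 -1.1] w 0.387
[[-16.3, -32.1, -2.0, 1.7], [-17.2, -31.6, -2.0, 1.7], [-18.1, -31.1, -2.0, 1.7], [-19.0, -30.5, -2.0, 1.7], [-19.9, -30.0, -2.0, 1.7], [-20.8, -29.4, -2.0, 1.7], [-21.6, -28.8, -2.0, 1.7], [-22.5, -28.1, -2.0, 1.7]]
```

step_arm(
  steps=[
    [-16,-32,-8,1.7],
    [-17,-32,-8,1.7],
    [-18,-31,-6,1.7],
    [-19,-30,-6,1.7],
    [-20,-30,-5,1.7],
    [-21,-29,-5,1.7],
    [-21,-27,-5,1.7],
    [-15,-20,-3,1.4],
  ],
)

```text
time: 25.6
tool_pos: [0.4817, -0.0985, 0.2504]
tool_rot: [-0.01, 0.992, -0.125, 0.007]
contact_force: [-0.3, -0.4, 0.7]
gripper_width: 0.383
```

```bash
python3 tl.py; python3 go.py 477.3 -90.5 170 -13.5 1
```

```text
25.6 [481.7 -98.5 250.4] tilt rad/tan deg [0.48 1.31] J [-0.366 -0.294  1.899  0.023  1.529  1.454]
t 25.6 pos [481.7 -98.5 250.4] psi -14.3 tilt 1.4 q6 83.0 F [-0.3 -0.4  0.7] w 0.383
[[-6.3, -6.7, 80.4, -0.8]]
```

step_arm(
  steps=[
    [-5,-4,25,-0.8],
    [-2,-2,35,0],
    [0,0,35,0],
    [0,0,25,0],
  ],
)

```text
time: 26.0
tool_pos: [0.4803, -0.0861, 0.1367]
tool_rot: [-0.008, 0.993, -0.115, 0.015]
contact_force: [0.3, -1.1, 0.2]
gripper_width: 0.386
```

```bash
python3 tl.py; python3 go.py 477.3 -90.5 105 -13.5 2
```

```text
26.0 [480.3 -86.1 136.7] tilt rad/tan deg [1.45 1.32] J [-0.344 -0.226  2.036  0.024  1.306  1.452]
t 26.0 pos [480.3 -86.1 136.7] psi -13.3 tilt 1.96 q6 83.0 F [ 0.3 -1.1  0.2] w 0.386
[[-0.9, 2.5, 15.8, 0.1], [-0.9, 2.5, 15.8, 0.1]]
```

step_arm(
  steps=[
    [-2,4,17,0.3],
    [-2,1,10,0],
  ],
)

```text
time: 26.2
tool_pos: [0.4736, -0.0886, 0.1062]
tool_rot: [-0.009, 0.993, -0.118, 0.012]
contact_force: [-1.0, 0.0, -0.6]
gripper_width: 0.383
```

```bash
python3 tl.py; python3 go.py 477.3 -90.5 98 -13.5 2
```

```text
26.2 [473.6 -88.6 106.2] tilt rad/tan deg [1.15 1.34] J [-0.353 -0.203  2.071  0.025  1.254  1.446]
t 26.2 pos [473.6 -88.6 106.2] psi -13.5 tilt 1.77 q6 83.0 F [-1.   0.  -0.6] w 0.383
[[2.0, 0.5, 4.1, -0.0], [2.0, 0.5, 4.1, -0.0]]
```

step_arm(
  steps=[
    [4,0.5,3,0],
    [0,0,3,0],
  ],
)

```text
time: 26.4
tool_pos: [0.477, -0.0898, 0.0999]
tool_rot: [-0.009, 0.993, -0.118, 0.012]
contact_force: [1.4, -1.6, -0.4]
gripper_width: 0.392
```

```bash
python3 tl.py; python3 go.py 477.5 -90.2 97 -13.5 1
```

```text
26.4 [477.  -89.8  99.9] tilt rad/tan deg [1.08 1.35] J [-0.353 -0.184  2.066  0.025  1.241  1.446]
t 26.4 pos [477.  -89.8  99.9] psi -13.5 tilt 1.73 q6 83.0 F [ 1.4 -1.6 -0.4] w 0.392
[[0.6, 0.3, 2.9, -0.0]]
```

step_arm(
  steps=[
    [0.5,0.3,2,0],
    [0,0,0.5,0],
  ],
)

```text
time: 26.6
tool_pos: [0.4786, -0.0905, 0.0988]
tool_rot: [-0.009, 0.993, -0.118, 0.013]
contact_force: [-0.3, -0.8, -0.6]
gripper_width: 0.386
```

```bash
python3 go.py 477.5 -90.2 97 -13.5 1
```

```text
t 26.6 pos [478.6 -90.5  98.8] psi -13.5 tilt 1.82 q6 83.0 F [-0.3 -0.8 -0.6] w 0.386
[[-1.2, -0.0, 1.8, -0.0]]
```

step_arm(
  steps=[
    [-1,0,2,0],
    [0,0,0.5,0],
  ],
)

```text
time: 26.8
tool_pos: [0.4788, -0.0906, 0.0976]
tool_rot: [-0.009, 0.993, -0.118, 0.014]
contact_force: [0.1, 0.8, 0.1]
gripper_width: 0.39
```

```bash
python3 go.py 477.5 -90.2 97 -13.5 1
```

```text
t 26.8 pos [478.8 -90.6  97.6] psi -13.5 tilt 1.92 q6 83.0 F [0.1 0.8 0.1] w 0.39
[[-1.3, -0.1, 0.6, -0.0]]
```

step_arm(
  steps=[
    [-1.5,0,1.5,0],
  ],
)

```text
time: 26.9
tool_pos: [0.4782, -0.0905, 0.097]
tool_rot: [-0.008, 0.993, -0.118, 0.015]
contact_force: [1.6, -0.6, 7.3]
gripper_width: 0.382
```

```bash
python3 go.py 477.5 -90.2 97 -13.5 1
```

```text
t 26.9 pos [478.2 -90.5  97. ] psi -13.5 tilt 2.01 q6 83.0 F [ 1.6 -0.6  7.3] w 0.382
[[-0.7, -0.2, -0.0, -0.0]]
```

Contact at 7 N, so I'll release and retreat.

step_arm(
  steps=[
    [0,0,0,0],
  ],
  claw=70,
)

```text
time: 27.0
tool_pos: [0.4782, -0.0905, 0.0971]
tool_rot: [-0.008, 0.993, -0.118, 0.016]
contact_force: [0.5, 0.3, 0.2]
gripper_width: 0.543
```

```bash
python3 -c "
from h import *
for i in range(5):grab_frame('top')"; python3 tl.py
```

```text
27.25 [478.1 -90.5  96.8] tilt rad/tan deg [1.47 1.35] J [-0.354 -0.182  2.07   0.025  1.228  1.445]
```

step_arm(
  steps=[
    [0,0,-12,0],
    [0,0,-20,0],
    [0,0,-30,0],
    [0,0,-35,0],
    [0,0,-35,0],
  ],
)

```text
time: 27.75
tool_pos: [0.4697, -0.0908, 0.2287]
tool_rot: [-0.01, 0.993, -0.118, 0.009]
contact_force: [0.6, 0.1, -0.2]
gripper_width: 0.698
```

step_arm(
  steps=[
    [0,35,-8,0],
    [5,40,-5,0],
    [5,40,-5,0],
    [10,40,-5,0],
    [10,40,-5,0],
    [0,40,-5,0],
    [0,30,-5,0],
    [0,0,0,0],
  ],
)

```text
time: 28.55
tool_pos: [0.4387, -0.3672, 0.2819]
tool_rot: [-0.005, 0.993, -0.115, 0.02]
contact_force: [0.3, 0.6, 0.0]
gripper_width: 0.701
```

```bash
python3 tl.py; python3 - <<'E'
from h import *
ex=np.array([.9724,-.2334]);A=[]
O=dict(cottage=(.583,.059,.068,.2),tree=(.5445,-.1067,.068,.2),snowman=(.5655,-.0228,.07,.2),lantern=(.6198,-.0345,.07,.2),red=(.477,-.0905,.07,.1),yellow=(.477,-.0905,.104,.2),blue=(.3985,.345,.012,.1),jar=(.465,.514,.012,.1))
for c in ("scene","top"):
    im,W=cloud(c);P=W.reshape(-1,3)
    for n,(x,y,a,b) in O.items():
        d=P[:,:2]-[x,y];m=(np.abs(d).max(1)<(.055 if n in("cottage","blue","jar") else .034))&(np.abs(d@ex)<(.027 if n in("snowman","lantern") else .05))&(P[:,2]>a)&(P[:,2]<b)
        Q=P[m];
        if m.sum()<5:print(c,n,"none");continue
        z=np.percentile(Q[:,2],97);t=Q[Q[:,2]>z-.008]
        print(c,n,len(Q),"ztop",z.round(4),rect(Q[:,:2]),"top",rect(t[:,:2])[2],t[:,:2].mean(0).round(4))
    A.append(cv2.resize(im[135:265,230:410],(800,578) if 0 else (720,520)))
    cv2.imwrite(f"pics/fin_{c}.png",A[-1][:,:,::-1])
E
```

```text
28.55 [ 438.7 -367.2  281.9] tilt rad/tan deg [1.28 1.94] J [-0.844 -0.116  1.695  0.034  1.541  0.957]
scene cottage 677 ztop 0.1273 (array([582.4,  58.8]), array([74.8, 75.8]), 75.3) top 76.6 [0.5898 0.0609]
scene tree 364 ztop 0.1244 (array([ 549. , -107.2]), array([57.6, 47.2]), 86.8) top 75.3 [ 0.5467 -0.107 ]
scene snowman 247 ztop 0.1271 (array([567.7, -24.2]), array([42.9, 41.4]), 41.8) top 10.5 [ 0.5677 -0.0238]
scene lantern 293 ztop 0.1227 (array([620.6, -35.3]), array([36.2, 38.1]), 76.6) top 80.5 [ 0.6213 -0.0366]
scene red 195 ztop 0.098 (array([478.2, -90.8]), array([47.8, 49.3]), 76.6) top 76.1 [ 0.4869 -0.0937]
scene yellow 191 ztop 0.126 (array([479.1, -90.4]), array([34.6, 34.7]), 78.9) top 78.5 [ 0.4798 -0.0905]
scene blue 272 ztop 0.0402 (array([399.5, 344.1]), array([50.1, 53.2]), 24.2) top 24.2 [0.4003 0.3433]
scene jar 415 ztop 0.0738 (array([466. , 513.6]), array([53.1, 56.6]), 63.8) top 13.6 [0.467  0.5141]
top cottage 565 ztop 0.1279 (array([582.5,  59.6]), array([74.1, 73. ]), 76.5) top 74.5 [0.5866 0.0641]
top tree 256 ztop 0.1246 (array([ 542.4, -104.8]), array([56.6, 54.3]), 82.8) top 39.8 [ 0.5422 -0.1052]
top snowman 173 ztop 0.1257 (array([563.9, -21.6]), array([43.6, 43.7]), 21.3) top 0.8 [ 0.5637 -0.0214]
top lantern 161 ztop 0.1235 (array([619.7, -33.8]), array([35.6, 36.5]), 76.7) top 67.0 [ 0.6181 -0.0334]
top red 119 ztop 0.0988 (array([475.9, -89.4]), array([48.5, 48.3]), 76.5) top 76.8 [ 0.4711 -0.0874]
top yellow 139 ztop 0.1265 (array([477. , -88.8]), array([34.1, 34.2]), 75.8) top 75.8 [ 0.4769 -0.0891]
top blue 263 ztop 0.0416 (array([397. , 345.5]), array([48.5, 48.8]), 23.4) top 23.4 [0.3972 0.3454]
top jar 363 ztop 0.0751 (array([462.7, 514.7]), array([54.2, 53.2]), 45.9) top 88.0 [0.4627 0.5162]
```

View pics/fin_scene.png

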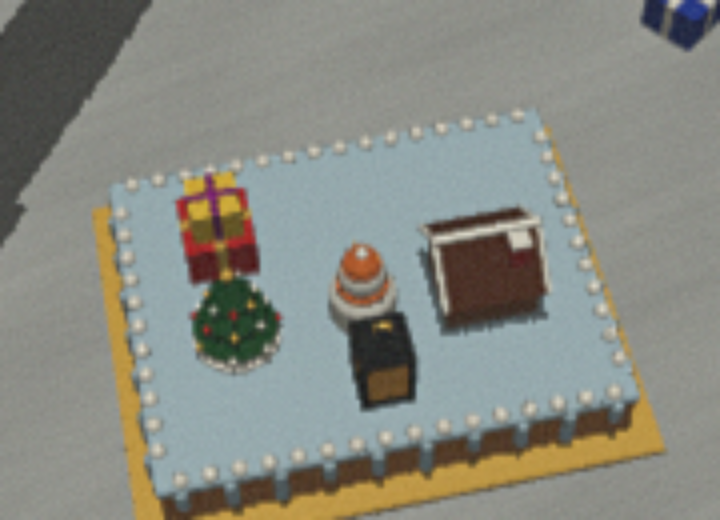

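View pics/fin_top.png

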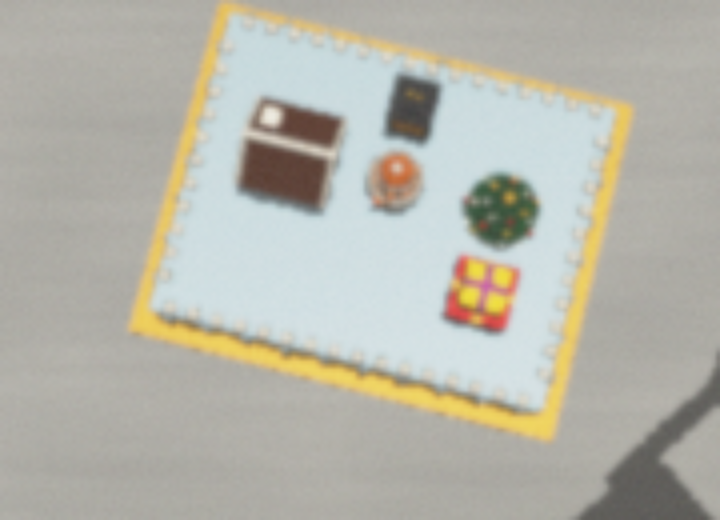

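The scene view shows the yellow parcel on the red one at (215,215), the tree at (237,325), and the snowman at (362,280) with the lantern behind it at (383,360). The top view shows the parcels centred and square at (483,292). Everything is upright, so I'm handing in.

```bash
python3 -c "
from plant import *
print(job_done(),state()['time'])"
```

```text
the job is handed in; nothing more can be done
the job is handed in; nothing more can be done
```

The cake is finished and handed in at about 29 s of robot time. I set down the snowman, lantern, red parcel and yellow parcel in the order asked.

**Final camera checks** (both cameras, calibration good to about 2 mm):

| Check | Result |
|---|---|
| Snowman | About 2 mm from the exact midpoint between cottage and tree |
| Lantern gap behind the snowman | About 14–15 mm, square to the cake |
| Red parcel gap to the tree foot | About 15–16 mm |
| Yellow parcel on the red one | About 1 mm off centre |
| Parcels square to the cake | Red within about 0.5°; yellow within about 2.5° in the scene view and 1° in the top view |
| Cottage, tree, blue parcel, jar | Readings unchanged within 1–2 mm |

- **Palette knife:** I did not measure it again at the end; the arm never worked near it.
- **Cameras:** the two views disagreed by a steady 2–3 mm in x, so I averaged them.
- **Tool tilt:** the tool drifted up to about 4° off vertical over many short moves. I undid some of that with quick out-and-back moves; every piece still ended upright.
- **Lantern contact:** it was set down at about 28 N, firmer than the 5–8 N for the others.
- **Snowman's nose:** I turned it to face the front by my reading of the picture, so that direction is approximate.

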